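# Hold the spring tester at its mark

## Task

Lower the clear guard of the spring tester gently until it rests closed on its stop, without letting it drop; only then pull the spring-loaded slide out by its black post until its pointer lines up with the red mark. Finish while holding it there with the gripper: the slide must stay still at the mark, and you do not let go. Do not move the red mark or disturb the other things on the bench.

Things in the scene. Friction and masses are not known exactly. Their poses are not given: they have to be found in the camera images.
- tester: Fixed spring tester: blue base plate 390 x 190 mm, top 25 mm above the bench, grey load-cell housing at its rear (+x), low front block (-x), coil spring between housing and slide. Origin on the bench surface, 40 mm to +x of the plate's middle; its level x axis runs front to rear, so the slide pulls out along its -x; y to the left and z up.
- guard (a joint): Guard angle, rad: 0 = closed, level on its stop; grows as it lifts about its rear hinge, to 1.35. Starts open at 1.05 to 1.25. Hinge friction holds the guard (200 g) only while it is more than about 0.8 rad open; let go any lower, it drops and slams. Moving it takes under 3 N at the tab.
- guard_tab (a point): Grip point of the guard's orange tab, 155 mm from the hinge line, 85 mm above the bench when closed. The tab is an upright fin on the middle of the 104 mm wide free edge, sticking 48 mm out from it: 14 mm thick along the tester's y, 26 mm high when closed. This point is 20 mm from its tip. Pinch it across the 14 mm from above, at any guard angle. Closing, it swings down and to the tester's -x.
- guard_hinge (a point): Middle of the guard's hinge line, which runs along the tester's y; 85 mm above the bench, at x = +100 mm in the tester's frame.
- slide (a joint): How far the slide is pulled out, m: 0 = home (where it starts), end stop at 0.070. Its spring pulls it home with about 4 N at 0 and 130 N/m more beyond, about 10 N at 0.05.
- slide_grip (a point): Where to grip the slide's upright black post: on its axis, 90 mm above the bench. Post 26 mm in diameter, top 110 mm above the bench, on a 60 x 60 mm aluminium block with its top 52 mm above the bench. At home it is at x = -125 mm, y = 0 in the tester's frame, free all round; the closed guard's tab ends 37 mm behind it.
- pointer (a point): Tip of the slide's thin black pointer (3 mm wide), on the right side (tester -y) of the slide, 54 mm from the post's axis and level with it along x, 36 mm above the bench, over a white scale strip.
- mark (a joint): Where the red mark is set, m, in the slide's units: pointer and mark line up when slide equals mark. Between 0.025 and 0.050; held stiffly by friction.
- mark_line (a point): Inner end of the red mark's line (3 mm wide, 22 mm long across the scale, with a 14 mm red block at its outer end), 36 mm above the bench, 60 mm to the tester's -y side of its middle.
- weight_a: Bystander: steel weight with a knob, 44 mm diameter, 62 mm high, beside the tester; origin under its centre.
- weight_b: Bystander: steel weight with a knob, 36 mm diameter, 52 mm high, on the other side of the tester; origin under its centre.
- beaker: Bystander: empty glass beaker, 76 mm diameter, 95 mm high; origin under its centre.
- driver: Bystander: screwdriver 180 mm long lying along its x; origin under its middle.
- eyepiece: Bystander: black and silver eyepiece camera, 125 mm long along its x, 40 mm high; origin on its underside where black meets silver.
- mug: Bystander: blue mug, 80 mm diameter, 90 mm high; origin under its centre.

How it is judged:
On the way, in this order (a step that is already met when the one before it is completed fails the run):
1. the guard is closed on its stop, the slide still home (value of joint guard below 0.05 rad and value of joint slide below 0.012 m), for 0.3 s.
2. the slide is held at the red mark with the guard closed (x of pointer in the frame of mark_line between -0.004 and 0.004 m and contact force between the fingers and slide above 2 N and value of joint guard below 0.05 rad), for 0.3 s.
At the end, for the whole second after the job is handed in: The guard is closed (within 0.05 rad), the slide's pointer is within 4 mm of the red mark along the pull, at rest (under 10 mm/s), held there by the gripper's fingers (over 2 N on the slide) through the last second (all of step 2 and velocity of joint slide between -0.01 and 0.01 m/s); the arm keeps its last pose, push and grip.
It fails at once if the guard drops or slams (closing faster than 2 rad/s) (velocity of joint guard below -2 rad/s).
It fails at once if the slide is pulled out while the guard is open (value of joint guard above 0.1 rad and value of joint slide above 0.012 m).
It fails at once if the red mark is shifted along its scale (distance of mark_line from where it was at the start of the episode above 0.003 m).
It fails at once if something else on the bench is disturbed (moved over 30 mm) (distance of any of weight_a, weight_b, beaker, driver, eyepiece, mug from where it was at the start of the episode above 0.03 m).
It also fails if it takes over 53 s, if anything falls off the work surface, if the arm or the gripper's body presses on something with over 40 N, if the wrist force passes 120 N, or if a joint passes its speed limit or range.

## Robot

A 6-joint arm with a two-finger parallel gripper is mounted at the origin on the work surface. World frame = base frame: x ahead of the robot, y to its left, z up, the work surface at z = 0. Lengths are in m, angles in rad, forces in N, time in s.
With the tool pointing down it reaches from about 0.25 to 0.725 m from the base axis. Payload 4 kg.
Tool frame: the origin (TCP) lies midway between the tips of the shut fingers; the grasp point (between the pads) lies 19 mm behind it; y points along the fingers, z is the direction in which the jaws open and shut, and the axes are right-handed (so a half turn about y gives the same grasp; the last joint's range is limited). The gripper opens to 85 mm and grips with 20 to 120 N. Pads are 22 mm wide; open, the fingers measure 114 mm over their backs; the gripper's body (76 mm by 85 mm) begins 54 mm behind the grasp point. The pads swing forward as they close: fully open they stand 13 mm farther back than shut.
Start: joints at [1.126, 0.241, 0.005, 1.335, 0, 1.571], TCP at [0.215, 0.451, 0.231] pointing down, gripper open.
Joint ranges: [-2.72, 2.72], [-1.05, 1.87], [-1.09, 1.28], [-1.99, 2.15], [-1.42, 1.44], [-3.14, 3.14]. Speed limits (rad/s): [2.79, 2.79, 3.14, 3.14, 3.14, 3.14].

## Interface

Orientations are given as a unit quaternion [x, y, z, w].
In Python, from workcell import bot gives the robot as it stands. The module is installed in compiled form; this text tells all that it offers.
- The arm moves only by the shell command python3 -m handwheel 'ROWS' [OPENING]. ROWS is JSON, a list of rows, each a list of 6 numbers: the shift along the tool's x, y, z in units of 25 mm (1.0 is 25 mm), then the turn, a rotation vector about the tool's x, y, z in units of 10 degrees (1.0 is 10 degrees). A call has exactly 5 rows; each row is the pose to reach, as a shift and turn from the pose commanded when the call began, along the tool's axes at that moment; what a row does not reach only later rows make up. A row lasts 1/8 s, in which the tool goes at most 62.5 mm and 10.7 degrees, less where a joint would pass 70% of its speed; a pose out of reach is approached as far as the arm can. A call with a gripper value outside its range is refused whole. OPENING is the gripper command: -1 is shut, 1 is fully open, values between are in proportion, set as the call begins (- or left out, the last holds). The fingers move at their own pace and stop on an object; the grip force is fixed at half the most. Time passes only in rows, so rows that repeat a pose let the fingers close, or fill a call up. It gives the time, the measured TCP pose, the force and the opening at its end, in the units of the state.
- bot.get_obs(): the state, without advancing time (a new reading comes with each control period).
- bot.camera(name): name is "scene" or "top" or "wrist"; returns a dict with "color" (400x640x3 uint8, red, green, blue), "fx", "fy", "cx", "cy" (pixels), "rvec" (rotation vector, rad) and "tvec" (3), from world to camera coordinates, as OpenCV has them. Camera axes: x right, y down, z forward; pixel columns grow to the right and rows downward; lengths in m; the calibration is good to about 2 mm. A picture is of the moment at which its call begins. There is no depth.
- bot.job_done(): hands the job in, once; it reports no verdict.
The state is a dict: "clock": time; "joint_pos": joint angles; "joint_vel": joint speeds; "tau": joint torques, N m; "eef_pos": TCP position; "tool_rot": TCP orientation; "ft_force": force on the tool from outside, world axes, zero at the start; "ft_torque": the same for the moment, N m; "grip_width": finger opening in m.
Only numpy, scipy, OpenCV 4.12 (cv2) and the standard library are available. Lean on these libraries where they do the work, as an engineer would, in place of code of your own. Each camera call takes 0.05 s, during which the arm holds its last target.

## Working session

There is one attempt and no reset: what is moved stays moved. The work goes in short steps, Python scripts to look and compute and a shell command to move; the robot and the scene stay as the last step left them, time stands still between calls to the robot, and variables do not carry over. Pictures are saved under pics/ and viewed, and the job is handed in when it is done.

```bash
mkdir -p pics
cat > h.py <<'E'
import numpy as np, cv2
from workcell import bot
from scipy.spatial.transform import Rotation as R
def snap(n,f):
    c=bot.camera(n); cv2.imwrite('pics/'+f+'.png',c['color'][:,:,::-1]); np.savez('pics/'+f+'.npz',**c); return c
def load(f): return dict(np.load('pics/'+f+'.npz'))
def ray(c,u,v):
    Rm=cv2.Rodrigues(np.array(c['rvec'],float))[0]; t=np.array(c['tvec'],float).ravel()
    d=Rm.T@np.array([(u-c['cx'])/c['fx'],(v-c['cy'])/c['fy'],1.]); return -Rm.T@t, d/np.linalg.norm(d)
def onz(c,u,v,z):
    o,d=ray(c,u,v); return o+d*(z-o[2])/d[2]
def tri(*rs):
    A=0;b=0
    for o,d in rs:
        P=np.eye(3)-np.outer(d,d);A=A+P;b=b+P@o
    x=np.linalg.solve(A,b); return x,[np.linalg.norm((np.eye(3)-np.outer(d,d))@(x-o)) for o,d in rs]
def proj(c,p):
    return cv2.projectPoints(np.array([p],float),np.array(c['rvec'],float),np.array(c['tvec'],float),np.array([[c['fx'],0,c['cx']],[0,c['fy'],c['cy']],[0,0,1]],float),None)[0].ravel()
E
python3 - <<'E'
from h import *
o=bot.get_obs(); print({k:np.round(v,3) for k,v in o.items()})
print(R.from_quat(o['tool_rot']).as_matrix().round(3))
for n in ['scene','top','wrist']:
    c=snap(n,n+'0'); print(n,c['fx'],ray(c,320,200))
E
```

```text
{'clock': np.float64(0.0), 'joint_pos': array([ 1.126,  0.241,  0.004,  1.335, -0.   ,  1.571]), 'joint_vel': array([-0.   ,  0.001,  0.001, -0.001, -0.001,  0.001]), 'tau': array([-1.0000e-03, -3.7232e+01,  2.5241e+01,  1.7000e-02, -0.0000e+00,
        0.0000e+00]), 'eef_pos': array([0.215, 0.451, 0.23 ]), 'tool_rot': array([ 0.69 , -0.156,  0.156, -0.689]), 'ft_force': array([ 0.279, -0.409, -0.185]), 'ft_torque': array([-0.022,  0.029,  0.043]), 'grip_width': np.float64(0.086)}
[[ 0.903 -0.001  0.43 ]
 [-0.43  -0.002  0.903]
 [ 0.    -1.    -0.002]]
scene 372.57334087185177 (array([1.10808031, 0.27539493, 0.96370489]), array([-0.51585853, -0.27951488, -0.80979096]))
top 486.0192991821809 (array([ 0.42533328, -0.02666563,  1.58295558]), array([ 0.08474588,  0.02020391, -0.99619774]))
wrist 285.5232647001861 (array([0.15040123, 0.48222337, 0.37244636]), array([ 0.24226708, -0.11162343, -0.96376702]))
```

View pics/scene0.png

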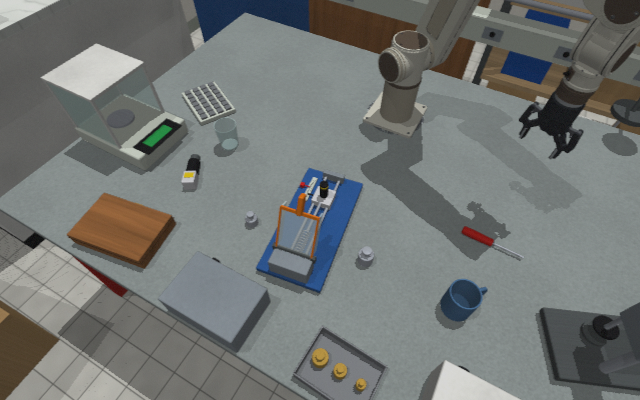

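View pics/top0.png

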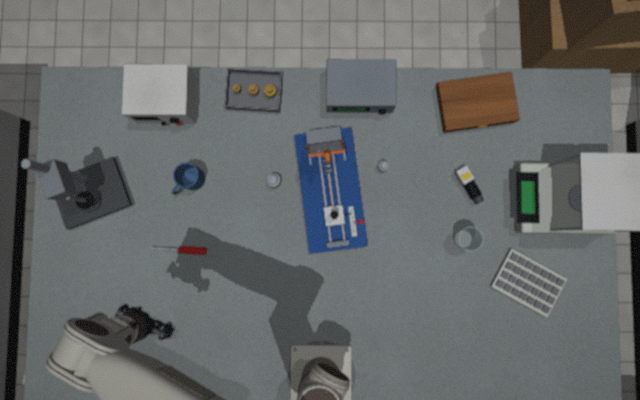

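View pics/wrist0.png

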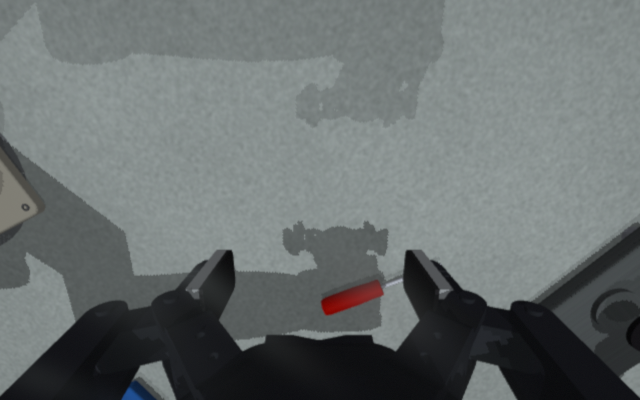

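The scene view shows the guard open with its orange fin at about (300,205) and the post at (323,190). In the top view the blue plate is centred near (331,190), the post at (335,214), the red mark at (360,221), and the tab near (327,160). Next I'll measure these.

```bash
cat > m.py <<'E'
from h import *
t=load('top0'); s=load('scene0')
for n,c,roi in [('top',t,(285,110,380,265)),('scene',s,(245,155,375,300))]:
    hsv=cv2.cvtColor(c['color'],cv2.COLOR_RGB2HSV); m0=np.zeros(hsv.shape[:2],np.uint8); m0[roi[1]:roi[3],roi[0]:roi[2]]=1
    for nm,lo,hi in [('blue',(100,120,40),(125,255,255)),('orange',(8,130,80),(22,255,255)),('red',(170,130,60),(180,255,255)),('red2',(0,150,60),(5,255,255)),('black',(0,0,0),(180,255,35))]:
        m=cv2.inRange(hsv,lo,hi)*m0
        k,l,st,ce=cv2.connectedComponentsWithStats(m)
        print(n,nm,[(st[i].tolist(),ce[i].round(1).tolist()) for i in range(1,k) if st[i][4]>4][:8])
        if nm=='blue':
            r=cv2.minAreaRect(np.argwhere(m)[:,::-1].astype(np.float32)); b=cv2.boxPoints(r); print(b.round(1).tolist())
            if n=='top': 
                P=np.array([onz(c,*p,.025) for p in b]); print(P.round(4).tolist(),P.mean(0),[np.linalg.norm(P[i]-P[i-1]) for i in range(4)])
    x0,y0,x1,y1=roi
    cv2.imwrite(f'pics/{n}crop.png',cv2.resize(c['color'][y0:y1,x0:x1,::-1],None,fx=4 if n=='scene' else 3.8,fy=4 if n=='scene' else 3.8,interpolation=cv2.INTER_CUBIC))
E
python3 m.py
```

```text
top blue [([295, 128, 72, 125, 3846], [329.4, 194.3]), ([322, 157, 9, 48, 106], [326.1, 184.3]), ([331, 172, 6, 33, 86], [333.6, 187.7]), ([331, 226, 11, 15, 139], [336.1, 232.8])]
[[293.70001220703125, 135.10000610351562], [351.29998779296875, 127.4000015258789], [367.0, 245.3000030517578], [309.3999938964844, 252.89999389648438]]
[[0.7691, 0.0924, 0.025], [0.7955, -0.0947, 0.025], [0.414, -0.1463, 0.025], [0.388, 0.0373, 0.025]] [ 0.5916349 -0.0278062  0.025    ] [np.float64(0.38500137494475284), np.float64(0.18893536829568397), np.float64(0.3849923281293978), np.float64(0.18538024642464876)]
top orange [([309, 148, 36, 14, 130], [326.7, 153.6])]
top red [([359, 219, 4, 4, 11], [360.5, 220.7])]
top red2 []
top black [([332, 212, 5, 5, 12], [334.2, 214.1])]
scene blue [([302, 168, 21, 44, 311], [311.8, 183.4]), ([256, 179, 106, 114, 2742], [323.4, 236.6]), ([327, 180, 9, 10, 60], [330.8, 184.2]), ([289, 187, 18, 22, 130], [296.4, 197.0]), ([311, 206, 5, 8, 20], [313.2, 209.8]), ([317, 208, 7, 8, 32], [319.9, 211.2])]
[[255.1999969482422, 268.8999938964844], [299.3999938964844, 158.39999389648438], [362.8999938964844, 183.8000030517578], [318.70001220703125, 294.29998779296875]]
scene orange [([275, 193, 45, 65, 406], [299.2, 216.1])]
scene red [([302, 182, 6, 5, 7], [304.4, 183.9])]
scene red2 [([300, 182, 5, 5, 15], [301.9, 184.3])]
scene black [([320, 182, 8, 6, 29], [323.4, 184.3]), ([320, 189, 7, 9, 52], [323.0, 193.1])]
```

```bash
sleep 0
```

```text
(no output)
```

View pics/topcrop.png

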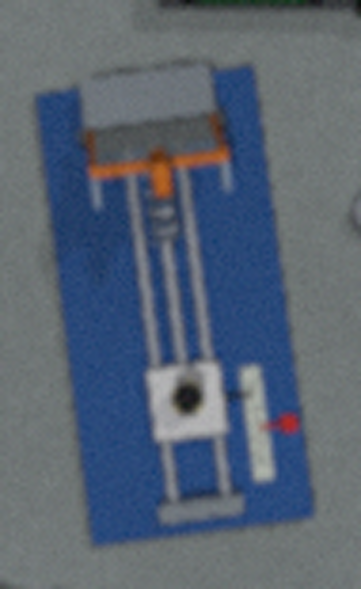

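View pics/scenecrop.png

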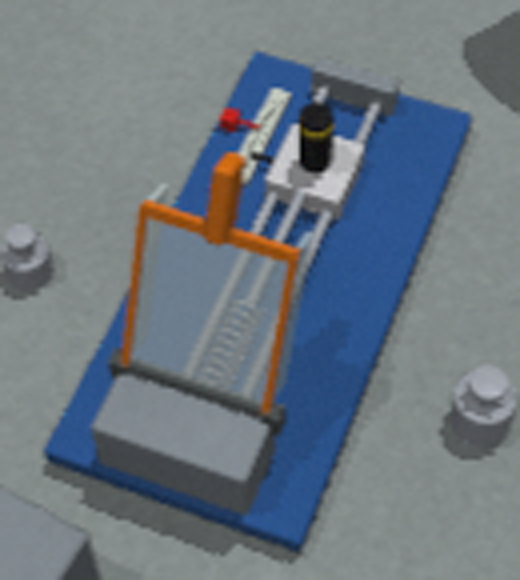

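```bash
cat > m2.py <<'E'
from h import *
t=load('top0'); s=load('scene0')
# plate long edge yaw from the fitted edges in top & tri of plate corners
b=[[293.7,135.1],[351.3,127.4],[367,245.3],[309.4,252.9]]
P=np.array([onz(t,*p,.025) for p in b]); ex=(P[0]+P[1]-P[2]-P[3]);ex/=np.linalg.norm(ex); print('yaw',np.degrees(np.arctan2(ex[1],ex[0])))
ey=np.array([-ex[1],ex[0],0]); O=P.mean(0)+.04*ex; O[2]=0; print('O',O)
Tm=lambda p:[ (p-O)@ex,(p-O)@ey,p[2]]
tp=lambda x,y:(285+x/3.8,110+y/3.8)
sc=lambda x,y:(245+x/4,155+y/4)
def two(nm,a,c):
    p,r=tri(ray(t,*tp(*a)),ray(s,*sc(*c))); print(nm,p.round(4),np.round(Tm(p),4),np.round(r,4))
two('posttop',(187,397),(317,112))
two('tabtip',(162,194),(229,160))
two('tabbase',(162,165),(217,238))
two('mark',(288,424),(230,119))
two('markinner',(264,427),(259,127))
two('guardcornerL',(92,170),(297,250))
two('guardcornerR',(227,156),(148,207))
two('frontR',(314,516),(258,55)); two('frontL',(93,546),(470,118))
p=onz(t,*tp(230,396),.036);print('pointer',Tm(p)); p=onz(t,*tp(264,427),.036);print('mark',Tm(p))
p=onz(s,*sc(259,157),.036);print('pointer',Tm(p)); p=onz(s,*sc(259,127),.036);print('mark',Tm(p))
p=onz(t,*tp(187,397),.11);print('post',p,Tm(p))
E
python3 m2.py
```

```text
yaw 7.957657717766238
O [ 0.63129907 -0.02234767  0.        ]
posttop [ 0.5061 -0.0389  0.1116] [-0.1263  0.001   0.1116] [0.0016 0.0016]
tabtip [ 0.6504 -0.0207  0.2337] [ 0.0191 -0.001   0.2337] [0.0011 0.0011]
tabbase [ 0.679  -0.0178  0.188 ] [ 0.0478 -0.0021  0.188 ] [0.0018 0.0018]
mark [ 0.4887 -0.1251  0.031 ] [-0.1554 -0.082   0.031 ] [0.001 0.001]
markinner [ 0.4851 -0.1031  0.0305] [-0.1559 -0.0597  0.0305] [0.0031 0.0031]
guardcornerL [0.6719 0.0351 0.204 ] [0.0482 0.0513 0.204 ] [0.0019 0.0019]
guardcornerR [ 0.6842 -0.0661  0.1951] [ 0.0463 -0.0506  0.1951] [0.003 0.003]
frontR [ 0.411  -0.1463  0.0181] [-0.2354 -0.0923  0.0181] [0.0029 0.0029]
frontL [0.3851 0.0384 0.0179] [-0.2354  0.0943  0.0179] [0.0012 0.0012]
pointer [np.float64(-0.1256393384981949), np.float64(-0.03764539692714702), np.float64(0.03600000000000003)]
mark [np.float64(-0.15512049761826188), np.float64(-0.0623764158384501), np.float64(0.03600000000000003)]
pointer [np.float64(-0.12541687055428918), np.float64(-0.04403556793609778), np.float64(0.03600000000000003)]
mark [np.float64(-0.15286622747244713), np.float64(-0.05498870136770505), np.float64(0.03600000000000003)]
post [ 0.50687526 -0.04030046  0.11      ] [np.float64(-0.12571108954335317), np.float64(-0.0005545307758195516), np.float64(0.1100000000000001)]
```

```bash
python3 -m handwheel '[[2,-1,-1,0,-0.7,0],[4,-2,-2,0,-1.4,0],[6.2,-3,-3,0,-2,0],[8.4,-3,-4,0,-2.7,0],[10.5,-3,-5,0,-3.35,0]]' 0.2
python3 - <<'E'
from h import *
o=bot.get_obs(); print(o['joint_pos'].round(3),o['eef_pos'],R.from_quat(o['tool_rot']).as_matrix().round(3).tolist(),o['grip_width'])
E
```

```text
clock: 0.78
eef_pos: [0.3995, 0.224, 0.3066]
tool_rot: [-0.705, -0.051, 0.05, 0.705]
ft_force: [1.2, -0.1, 0.4]
grip_width: 0.0511
[0.511 0.135 0.069 1.503 0.    0.367] [0.39945666 0.22399213 0.30664757] [[0.99, 0.001, -0.143], [0.143, 0.001, 0.99], [0.001, -1.0, 0.0]] 0.051067890775148755
```

```bash
cat >> h.py <<'E'
O=np.array([.6313,-.0223,0]); YAW=np.radians(7.96)
EX=np.array([np.cos(YAW),np.sin(YAW),0]); EY=np.array([-EX[1],EX[0],0])
def W(x,y,z): return O+x*EX+y*EY+np.array([0,0,z])
def Tm(p): return np.array([(p-O)@EX,(p-O)@EY,p[2]])
def need(x,y,z):
    o=bot.get_obs(); M=R.from_quat(o['tool_rot']).as_matrix()
    D=np.column_stack([EX,[0,0,-1],EY])
    print('now T',Tm(o['eef_pos']).round(4),'shift units',(M.T@(W(x,y,z)-o['eef_pos'])/.025).round(2),'turn',(np.degrees(R.from_matrix(M.T@D).as_rotvec())/10).round(2),'f',o['ft_force'].round(1),'w',round(float(o['grip_width']),4),'t',round(float(o['clock']),2))
E
python3 -c "
from h import *
need(-.03,0,.32)"
```

```text
now T [-0.1955  0.276   0.3066] shift units [  6.57  -0.53 -11.07] turn [-0.    0.03  0.01] f [ 1.2 -0.1  0.4] w 0.0511 t 0.78
```

```bash
python3 -m handwheel '[[1.3,-0.1,-2.1,0,0,0],[2.6,-0.2,-4.2,0,0,0],[3.9,-0.3,-6.3,0,0,0],[5.2,-0.4,-8.5,0,0,0],[6.5,-0.5,-10.6,0,0,0]]'
python3 -m handwheel '[[0,0,-0.4,0,0,0],[0,0,-0.4,0,0,0],[0,0,-0.4,0,0,0],[0,0,-0.4,0,0,0],[0,0,-0.4,0,0,0]]'
python3 - <<'E'
from h import *
need(-.03,0,.32); print(bot.get_obs()['joint_pos'].round(3)); c=snap('wrist','w1')
E
```

```text
clock: 1.4
eef_pos: [0.5966, -0.0154, 0.3185]
tool_rot: [-0.705, -0.049, 0.049, 0.705]
ft_force: [0.0, 0.8, 0.5]
grip_width: 0.0517
clock: 2.02
eef_pos: [0.5967, -0.0224, 0.3195]
tool_rot: [0.705, 0.05, -0.05, -0.705]
ft_force: [0.4, 0.5, -0.0]
grip_width: 0.0513
now T [-0.0343  0.0047  0.3195] shift units [ 0.17 -0.02 -0.19] turn [0.   0.02 0.  ] f [ 0.4  0.5 -0. ] w 0.0513 t 2.02
[-0.038  0.433  0.504  1.641  0.    -0.179]
```

View pics/w1.png

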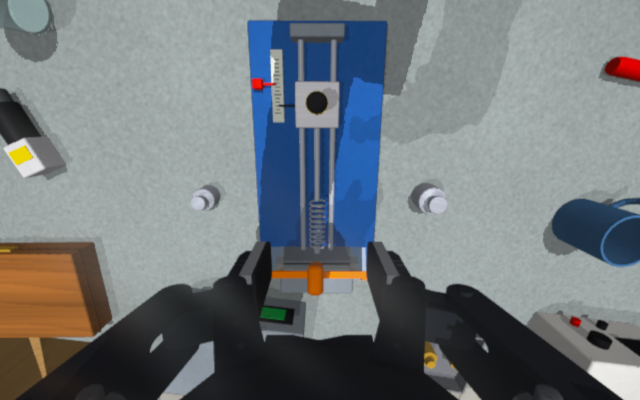

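The wrist view shows the pointer tip at about (278,105), the mark line at (268,85), the post top at (317,102) and the fin's end at (315,270–293).

Run:
```python
from h import *
c=load('w1'); t=load('top0'); s=load('scene0')
im=c['color']; hsv=cv2.cvtColor(im,cv2.COLOR_RGB2HSV)
m=cv2.inRange(hsv,(8,130,60),(22,255,255)); m[:240]=0;m[300:]=0
ys,xs=np.nonzero(m[:, 300:330]); print('orange',[(y,np.nonzero(m[y])[0][[0,-1]].tolist()) for y in range(258,300,2) if m[y].any()])
print('post',Tm(onz(c,317,102,.11)),tri(ray(c,317,102),ray(t,334.2,214.4),ray(s,324.2,183)))
for n,p in [('pointer',(284,105)),('mark',(268,84.5))]: print(n,Tm(onz(c,*p,.036)))
p,r=tri(ray(c,315,292),ray(t,327.6,161),ray(s,302,195)); print('tip',Tm(p),r)
cv2.imwrite('pics/w1c.png',cv2.resize(im[20:140,240:390,::-1],None,fx=5,fy=5,interpolation=cv2.INTER_CUBIC))
cv2.imwrite('pics/w1d.png',cv2.resize(im[230:310,230:390,::-1],None,fx=5,fy=5,interpolation=cv2.INTER_CUBIC))
```

```text
orange [(258, [0, 72]), (260, [0, 72]), (262, [0, 318]), (264, [0, 321]), (266, [0, 321]), (268, [0, 322]), (270, [0, 322]), (272, [0, 366]), (274, [0, 366]), (276, [0, 366]), (278, [0, 367]), (280, [0, 322]), (282, [0, 322]), (284, [0, 322]), (286, [0, 322]), (288, [0, 322]), (290, [0, 322]), (292, [0, 321]), (294, [0, 319]), (296, [0, 86]), (298, [0, 88])]
post [-0.1261576  0.0036338  0.11     ] (array([ 0.50635051, -0.03787644,  0.11240027]), [np.float64(0.0017736689937098958), np.float64(0.002446396791078474), np.float64(0.0006818534164778297)])
pointer [-0.12632371 -0.04330734  0.036     ]
mark [-0.15312605 -0.06463286  0.036     ]
tip [0.02565022 0.00166088 0.24998413] [np.float64(0.007081652856619579), np.float64(0.009445611310486577), np.float64(0.004128214167302803)]
```

View pics/w1c.png

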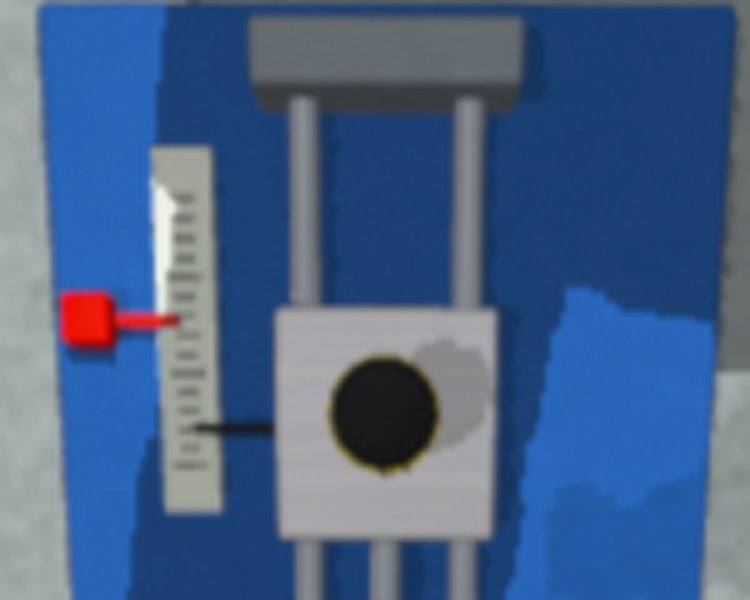

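View pics/w1d.png

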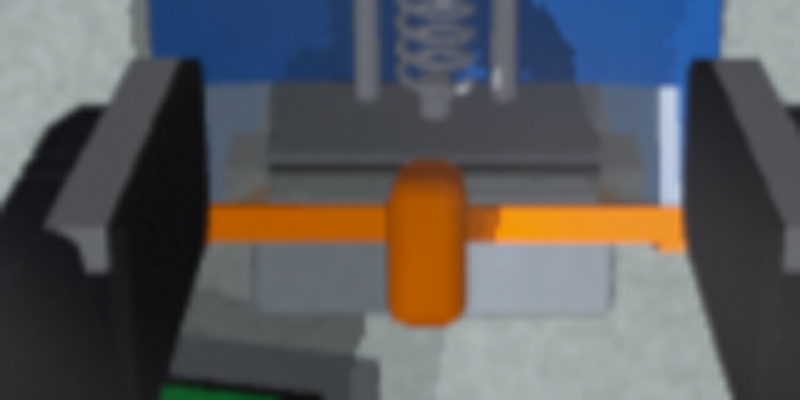

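Run:
```python
from h import *
c=load('w1'); H=np.array([.1,0,.085])
o,d=ray(c,330,275); 
for z in (.19,.195,.2,.205,.21): print(Tm(o+d*(z-o[2])/d[2]))
for a in (1.05,1.1,1.15,1.2,1.25):
    u=np.array([-np.cos(a),0,np.sin(a)]); n=np.array([np.sin(a),0,np.cos(a)])
    print(a,'edge',(H+.127*u).round(4),'grip',(H+.155*u).round(4),[proj(c,W(*(H+.175*u+k*n)))[1].round(1) for k in (-.013,.013)],proj(c,W(*(H+.127*u))).round(1))
print(Tm(o))
```

```text
[0.05281752 0.01821407 0.19      ]
[0.04989688 0.01798045 0.195     ]
[0.04697623 0.01774683 0.2       ]
[0.04405558 0.01751321 0.205     ]
[0.04113493 0.01727959 0.21      ]
1.05 edge [0.0368 0.     0.1952] grip [0.0229 0.     0.2195] [np.float64(247.1), np.float64(277.5)] [312.8 263.8]
1.1 edge [0.0424 0.     0.1982] grip [0.0297 0.     0.2231] [np.float64(257.1), np.float64(288.1)] [312.8 270.1]
1.15 edge [0.0481 0.     0.2009] grip [0.0367 0.     0.2265] [np.float64(267.4), np.float64(298.6)] [312.7 276.4]
1.2 edge [0.054  0.     0.2034] grip [0.0438 0.     0.2295] [np.float64(277.9), np.float64(309.0)] [312.7 282.8]
1.25 edge [0.06   0.     0.2055] grip [0.0511 0.     0.2321] [np.float64(288.4), np.float64(319.3)] [312.7 289.1]
[-0.10567979  0.00553598  0.46133933]
```

```bash
python3 -c "
from h import *
need(.033,.0015,.211)"
```

```text
now T [-0.0342  0.0045  0.3194] shift units [ 2.68  4.34 -0.12] turn [0.   0.01 0.  ] f [-0.4 -0.   0.7] w 0.0512 t 2.08
```

```bash
python3 -m handwheel '[[1,0,-0.05,0,0,0],[2,0,-0.12,0,0,0],[2.68,0.6,-0.12,0,0,0],[2.68,1.6,-0.12,0,0,0],[2.68,2.4,-0.12,0,0,0]]' 0
python3 -m handwheel '[[0,0.5,0,0,0,0],[0,1,0,0,0,0],[0,1.5,0,0,0,0],[0,1.94,0,0,0,0],[0,1.94,0,0,0,0]]'
python3 - <<'E'
from h import *
need(.033,.0015,.211); snap('wrist','w2'); snap('scene','s2')
E
```

```text
clock: 2.7
eef_pos: [0.6638, -0.0166, 0.2574]
tool_rot: [-0.705, -0.049, 0.05, 0.705]
ft_force: [0.1, 0.1, 0.1]
grip_width: 0.0427
clock: 3.32
eef_pos: [0.6632, -0.0172, 0.2091]
tool_rot: [-0.705, -0.049, 0.05, 0.705]
ft_force: [-0.2, -0.3, 0.6]
grip_width: 0.0422
now T [0.0323 0.0006 0.2091] shift units [ 0.03 -0.08  0.03] turn [-0.    0.01 -0.01] f [-0.2 -0.3  0.6] w 0.0422 t 3.33
```

View pics/w2.png

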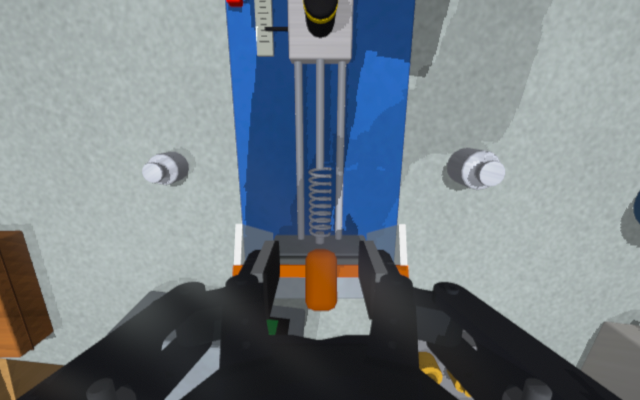

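View pics/s2.png

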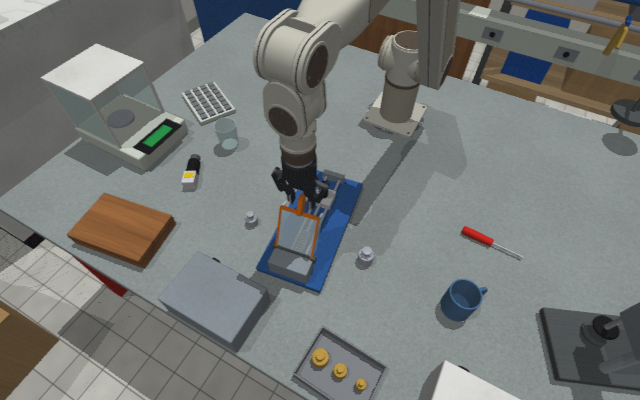

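The fin spans u 305–336, centred between the fingers (278 and 360), so I'll close on it.

```bash
python3 -m handwheel '[[0,0,0,0,0,0],[0,0,0,0,0,0],[0,0,0,0,0,0],[0,0,0,0,0,0],[0,0,0,0,0,0]]' -1
python3 - <<'E'
from h import *
need(.033,.0015,.211); snap('wrist','w3')
# circle waypoints in tool units from here
import math
a0=1.138;r=.160
for a in np.arange(a0,-0.01,-.05): print(round(a,3),round((-r*math.cos(a)+r*math.cos(a0))/.025,2),round((r*math.sin(a0)-r*math.sin(a))/.025,2))
E
```

```text
clock: 4.05
eef_pos: [0.664, -0.0163, 0.2111]
tool_rot: [-0.705, -0.05, 0.049, 0.706]
ft_force: [-1.8, 5.2, 4.2]
grip_width: 0.0133
now T [0.0332 0.0015 0.2111] shift units [-0.01  0.    0.  ] turn [-0.01  0.01  0.01] f [-1.8  5.2  4.2] w 0.0133 t 4.05
1.138 0.0 0.0
1.088 -0.29 0.14
1.038 -0.57 0.3
0.988 -0.84 0.47
0.938 -1.1 0.65
0.888 -1.35 0.84
0.838 -1.6 1.05
0.788 -1.83 1.27
0.738 -2.05 1.5
0.688 -2.26 1.75
0.638 -2.46 2.0
0.588 -2.64 2.26
0.538 -2.81 2.53
0.488 -2.97 2.81
0.438 -3.11 3.1
0.388 -3.24 3.39
0.338 -3.35 3.69
0.288 -3.45 3.99
0.238 -3.54 4.3
0.188 -3.6 4.61
0.138 -3.65 4.93
0.088 -3.69 5.25
0.038 -3.71 5.57
```

View pics/w3.png

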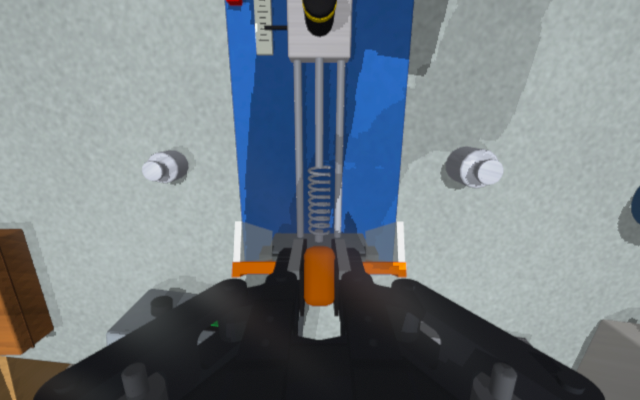

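Pinched (13.3 mm). Now I'll lower it along the arc at about 0.4 rad/s.

```bash
python3 -m handwheel '[[-0.29,0.14,0,0,0,0],[-0.57,0.3,0,0,0,0],[-0.84,0.47,0,0,0,0],[-1.1,0.65,0,0,0,0],[-1.35,0.84,0,0,0,0]]'
python3 - <<'E'
from h import *
need(-.0007,.0015,.190); snap('wrist','w4'); snap('scene','s4')
c=load('s4');cv2.imwrite('pics/s4c.png',cv2.resize(c['color'][155:300,245:375,::-1],None,fx=4,fy=4,interpolation=cv2.INTER_CUBIC))
E
```

```text
clock: 4.72
eef_pos: [0.632, -0.0207, 0.1913]
tool_rot: [-0.705, -0.052, 0.048, 0.706]
ft_force: [-0.8, 5.6, 6.1]
grip_width: 0.0137
now T [0.0009 0.0015 0.1913] shift units [-0.07  0.05  0.  ] turn [-0.01  0.01  0.03] f [-0.8  5.6  6.1] w 0.0137 t 4.72
```

View pics/w4.png

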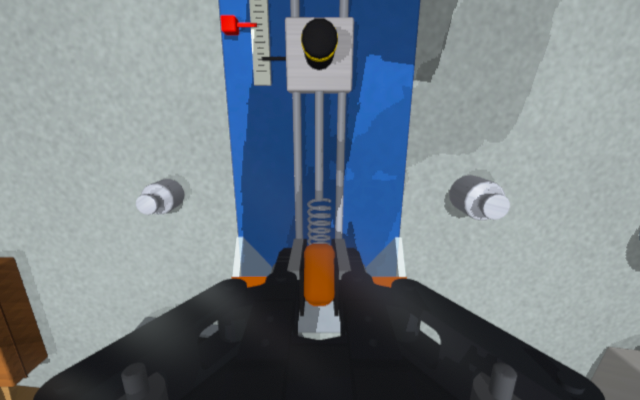

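View pics/s4c.png

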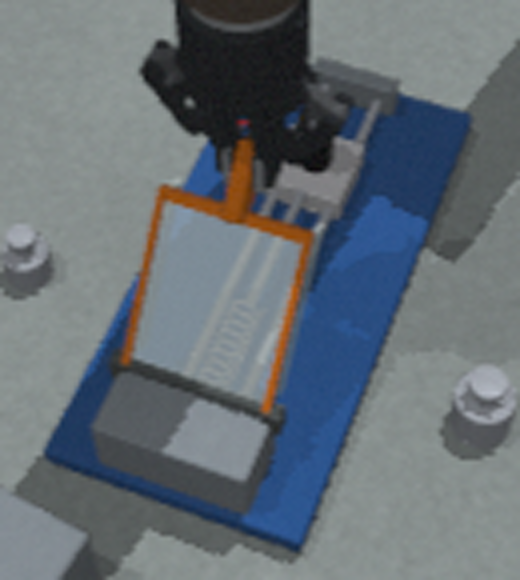

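```bash
python3 -m handwheel '[[-0.25,0.21,0,0,0,0],[-0.48,0.43,0,0,0,0],[-0.7,0.66,0,0,0,0],[-0.91,0.91,0,0,0,0],[-1.11,1.16,0,0,0,0]]'
python3 - <<'E'
from h import *
need(-.0285,.0015,.161); snap('wrist','w5')
E
```

```text
clock: 5.45
eef_pos: [0.6036, -0.0247, 0.1617]
tool_rot: [-0.705, -0.051, 0.049, 0.706]
ft_force: [-3.1, 6.1, 5.4]
grip_width: 0.013
now T [-0.0278  0.0015  0.1617] shift units [-0.03  0.03 -0.  ] turn [-0.01  0.01  0.02] f [-3.1  6.1  5.4] w 0.013 t 5.45
```

View pics/w5.png

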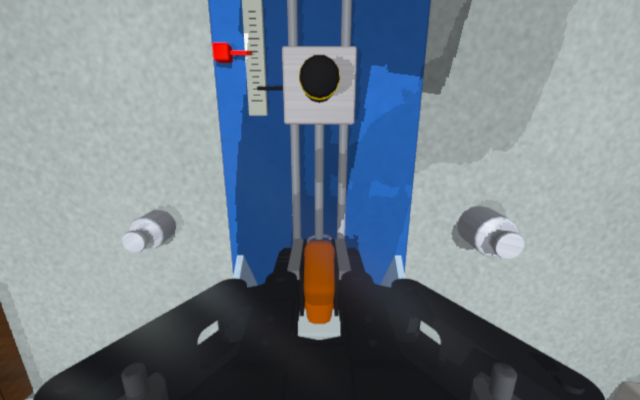

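The fin is still centred in the pads and turning between them (u 304–336). I'll carry on lowering.

```bash
python3 -m handwheel '[[-0.18,0.26,0,0,0,0],[-0.35,0.53,0,0,0,0],[-0.51,0.81,0,0,0,0],[-0.65,1.1,0,0,0,0],[-0.78,1.39,0,0,0,0]]'
python3 - <<'E'
from h import *
need(-.048,.0015,.1263); snap('wrist','w6'); snap('scene','s6')
c=load('s6');cv2.imwrite('pics/s6c.png',cv2.resize(c['color'][155:300,245:375,::-1],None,fx=4,fy=4,interpolation=cv2.INTER_CUBIC))
E
```

```text
clock: 6.12
eef_pos: [0.5837, -0.0274, 0.1262]
tool_rot: [-0.705, -0.05, 0.049, 0.706]
ft_force: [-2.7, 5.4, 4.0]
grip_width: 0.0133
now T [-0.0479  0.0015  0.1262] shift units [-0. -0. -0.] turn [-0.01  0.01  0.01] f [-2.7  5.4  4. ] w 0.0133 t 6.12
```

View pics/w6.png

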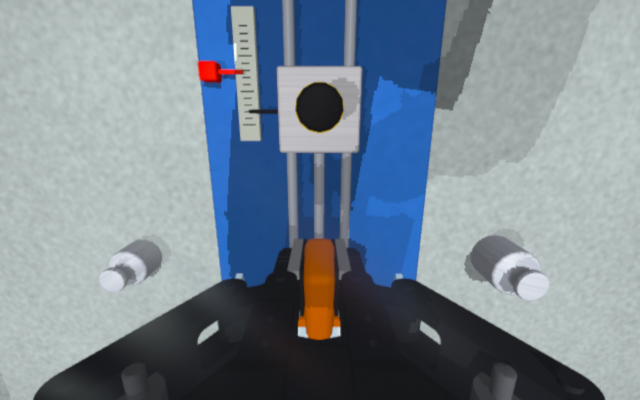

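View pics/s6c.png

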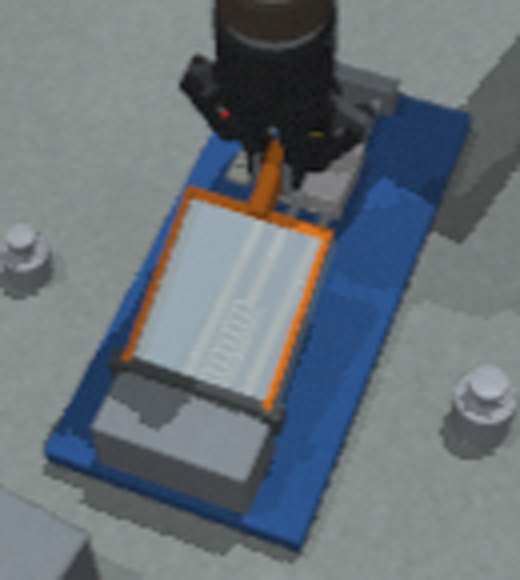

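```bash
python3 -m handwheel '[[-0.11,0.3,0,0,0,0],[-0.21,0.6,0,0,0,0],[-0.3,0.91,0,0,0,0],[-0.36,1.22,0,0,0,0],[-0.41,1.54,0,0,0,0]]'
python3 -m handwheel '[[-0.02,0.16,0,0,0,0],[-0.04,0.32,0,0,0,0],[-0.05,0.48,0,0,0,0],[-0.06,0.64,0,0,0,0],[-0.06,0.72,0,0,0,0]]'
python3 - <<'E'
from h import *
need(-.06,.0015,.066); snap('wrist','w7'); snap('scene','s7')
c=load('s7');cv2.imwrite('pics/s7c.png',cv2.resize(c['color'][155:300,245:375,::-1],None,fx=4,fy=4,interpolation=cv2.INTER_CUBIC))
E
```

```text
clock: 6.85
eef_pos: [0.5732, -0.0289, 0.0872]
tool_rot: [-0.705, -0.05, 0.05, 0.706]
ft_force: [-4.0, 5.8, 4.8]
grip_width: 0.0134
clock: 7.48
eef_pos: [0.5718, -0.0291, 0.0691]
tool_rot: [-0.705, -0.05, 0.05, 0.706]
ft_force: [-3.6, 5.8, 3.7]
grip_width: 0.013
now T [-0.0599  0.0015  0.0691] shift units [-0.    0.12 -0.  ] turn [-0.01  0.01  0.  ] f [-3.6  5.8  3.7] w 0.013 t 7.47
```

View pics/w7.png

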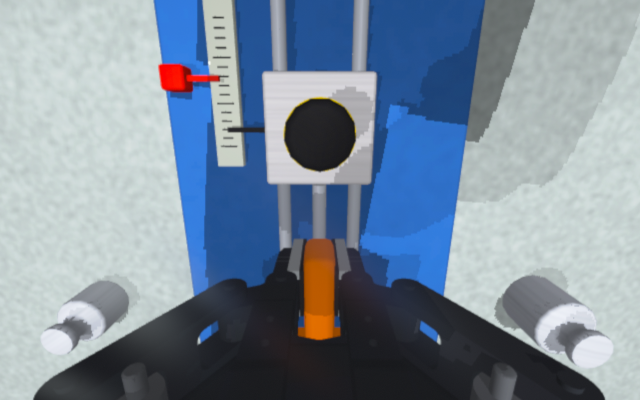

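View pics/s7c.png

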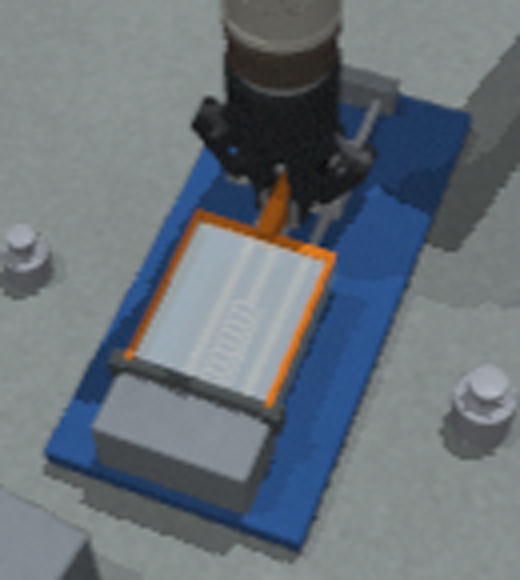

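```bash
python3 -m handwheel '[[0,0.04,0,0,0,0],[0,0.08,0,0,0,0],[0,0.12,0,0,0,0],[0,0.12,0,0,0,0],[0,0.12,0,0,0,0]]'
python3 -m handwheel '[[0,0.04,0,0,0,0],[0,0.08,0,0,0,0],[0,0.08,0,0,0,0],[0,0.08,0,0,0,0],[0,0.08,0,0,0,0]]'
python3 - <<'E'
from h import *
need(-.06,.0015,.066); c=snap('scene','s8');cv2.imwrite('pics/s8c.png',cv2.resize(c['color'][155:300,245:375,::-1],None,fx=4,fy=4,interpolation=cv2.INTER_CUBIC))
for a in (0,.05,.1,.15):
    for y in (-.052,.052):
        p=proj(c,W(.1-.127*np.cos(a),y,.085+.127*np.sin(a))); print(a,y,(4*(p-[245,155])).round(1))
E
```

```text
clock: 8.2
eef_pos: [0.5717, -0.0291, 0.0661]
tool_rot: [-0.705, -0.05, 0.05, 0.706]
ft_force: [-2.5, 5.7, 2.2]
grip_width: 0.0132
clock: 8.82
eef_pos: [0.5717, -0.0291, 0.0641]
tool_rot: [-0.705, -0.05, 0.05, 0.706]
ft_force: [-3.3, 6.3, 3.0]
grip_width: 0.0136
now T [-0.06    0.0015  0.0641] shift units [-0.   -0.08 -0.  ] turn [-0.01  0.01 -0.  ] f [-3.3  6.3  3. ] w 0.0136 t 8.82
0 -0.052 [196.4 215.7]
0 0.052 [333.  259.4]
0.05 -0.052 [195.9 210.8]
0.05 0.052 [333.2 254.6]
0.1 -0.052 [195.1 206.2]
0.1 0.052 [333.1 250.2]
0.15 -0.052 [194.2 201.9]
0.15 0.052 [332.9 246.1]
```

View pics/s8c.png

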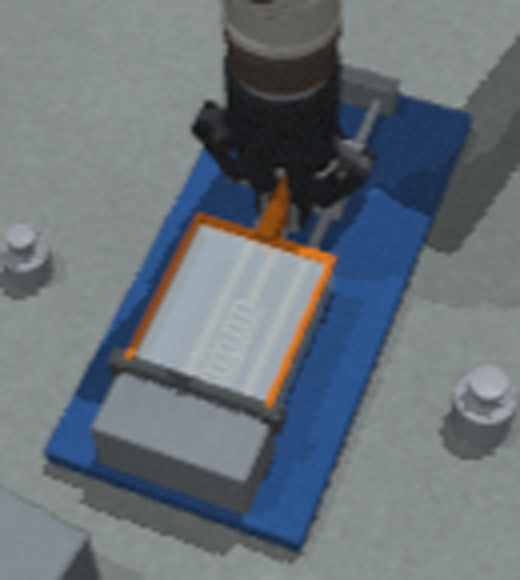

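```bash
python3 -m handwheel '[[0,0.04,0,0,0,0],[0,0.08,0,0,0,0],[0,0.08,0,0,0,0],[0,0.08,0,0,0,0],[0,0.08,0,0,0,0]]'
python3 -m handwheel '[[0,0.04,0,0,0,0],[0,0.08,0,0,0,0],[0,0.08,0,0,0,0],[0,0.08,0,0,0,0],[0,0.08,0,0,0,0]]'
```

```text
clock: 9.5
eef_pos: [0.5717, -0.0291, 0.0625]
tool_rot: [-0.705, -0.05, 0.05, 0.706]
ft_force: [-3.7, 6.1, 5.2]
grip_width: 0.0134
clock: 10.12
eef_pos: [0.5718, -0.0291, 0.0623]
tool_rot: [-0.705, -0.05, 0.049, 0.706]
ft_force: [-7.6, 6.4, 15.0]
grip_width: 0.0132
```

The guard rests on its stop: the TCP stalls at z 0.0623 and Fz rises to 15 N. I'll ease off and open.

```bash
python3 -m handwheel '[[0,-0.06,0,0,0,0],[0,-0.06,0,0,0,0],[0,-0.06,0,0,0,0],[0,-0.06,0,0,0,0],[0,-0.06,0,0,0,0]]'
python3 -m handwheel '[[0,0,0,0,0,0],[0,0,0,0,0,0],[0,0,0,0,0,0],[0,0,0,0,0,0],[0,0,0,0,0,0]]' 0.1
python3 - <<'E'
from h import *
need(-.06,.0015,.2); c=snap('wrist','w9')
E
```

```text
clock: 10.75
eef_pos: [0.5717, -0.0291, 0.0624]
tool_rot: [-0.705, -0.05, 0.05, 0.706]
ft_force: [-4.4, 6.5, 7.7]
grip_width: 0.0135
clock: 11.38
eef_pos: [0.572, -0.0303, 0.0614]
tool_rot: [0.705, 0.049, -0.049, -0.705]
ft_force: [0.6, -0.3, -0.2]
grip_width: 0.047
now T [-0.0598  0.0003  0.0614] shift units [-0.01 -5.54  0.05] turn [ 0.  0. -0.] f [ 0.6 -0.3 -0.2] w 0.047 t 11.38
```

View pics/w9.png

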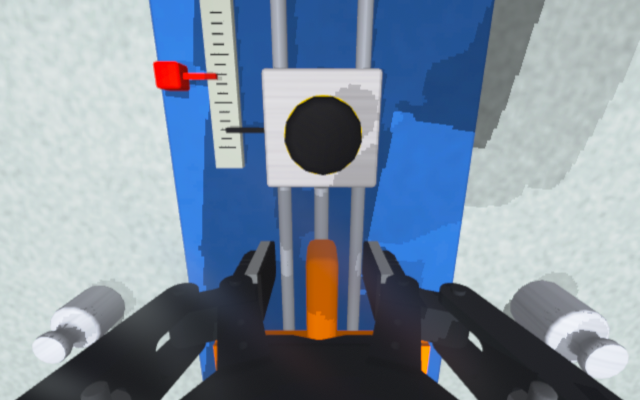

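The fin is free between the open fingers and the guard's free edge is level. I'll rise, move over the post and look.

```bash
python3 -m handwheel '[[0,-0.6,0,0,0,0],[0,-1.4,0,0,0,0],[0,-2.2,0,0,0,0],[0,-3,0,0,0,0],[-0.8,-3.2,0.06,0,0,0]]' 0.4
python3 -m handwheel '[[-0.6,0,0,0,0,0],[-1.2,0,0,0,0,0],[-1.85,0,0,0,0,0],[-1.85,0,0,0,0,0],[-1.85,0,0,0,0,0]]'
python3 - <<'E'
from h import *
need(-.126,.002,.071); c=snap('wrist','w10'); c=snap('scene','s10')
cv2.imwrite('pics/s10c.png',cv2.resize(c['color'][155:300,245:375,::-1],None,fx=4,fy=4,interpolation=cv2.INTER_CUBIC))
E
```

```text
clock: 12.05
eef_pos: [0.5544, -0.0314, 0.1445]
tool_rot: [0.706, 0.052, -0.047, -0.705]
ft_force: [-0.2, 0.6, 0.1]
grip_width: 0.0597
clock: 12.68
eef_pos: [0.5072, -0.0378, 0.1424]
tool_rot: [0.705, 0.05, -0.049, -0.705]
ft_force: [0.4, 0.2, -0.3]
grip_width: 0.0599
now T [-0.125   0.0018  0.1424] shift units [-0.04  2.86  0.01] turn [0.   0.01 0.01] f [ 0.4  0.2 -0.3] w 0.0599 t 12.68
```

View pics/w10.png

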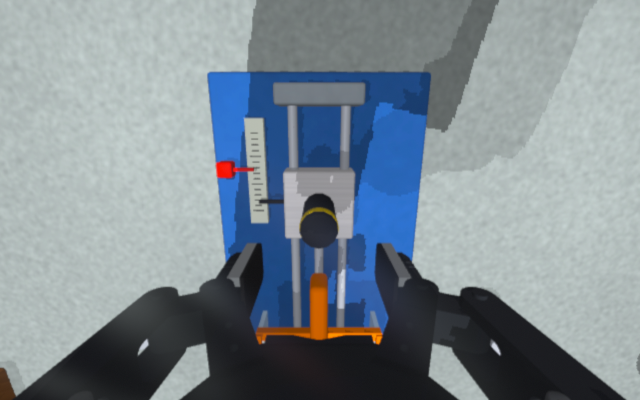

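View pics/s10c.png

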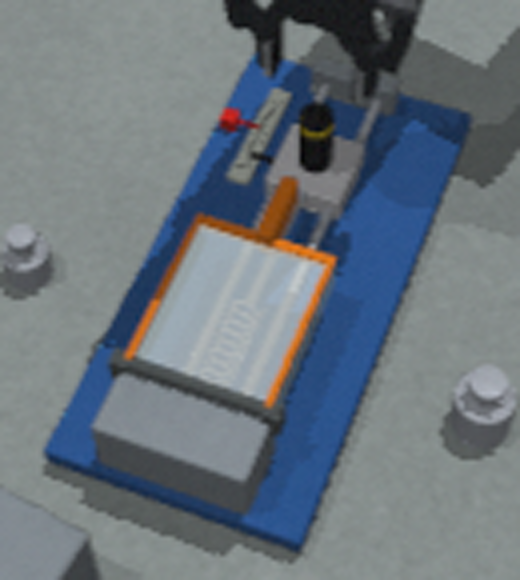

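Run:
```python
from h import *
c=load('w10'); s=load('s10'); t=load('top0'); w7=load('w9'); w1=load('w1')
print('proj post top w10',proj(c,W(-.125,0,.11)),proj(c,W(-.125,0,.052)),'s',4*(proj(s,W(-.125,0,.11))-[245,155]))
print('tcp',proj(c,bot.get_obs()['eef_pos']),4*(proj(s,bot.get_obs()['eef_pos'])-[245,155]))
# post top centre in w9, w10, w1 : black blobs
for n,roi in [('w1',(300,85,335,125)),('w9',(280,90,370,180)),('w10',(295,185,345,250))]:
    im=load(n)['color']; x0,y0,x1,y1=roi; m=(im[y0:y1,x0:x1].max(2)<60).astype(np.uint8)
    k,l,st,ce=cv2.connectedComponentsWithStats(m); i=1+np.argmax(st[1:,4]); print(n,st[i],ce[i]+[x0,y0])
p,r=tri(ray(w7,323,135),ray(w1,316.5,102.5),ray(s,324.2,183)); print(Tm(p),r)
```

```text
proj post top w10 [314.21914861 233.73828701] [315.23862239 207.66805426] s [312.99667835 114.09168156]
tcp [316.76044058 255.73929457] [316.03047878  86.83503986]
w1 [  7   7  20  22 345] [316.44927536 102.20869565]
w9 [   5    7   76   77 4541] [322.88328562 134.75776261]
w10 [  6  27  36  35 986] [318.20283976 228.6673428 ]
[-0.12616335  0.002762    0.1121389 ] [np.float64(0.0006735316030861495), np.float64(0.0007427972486543077), np.float64(0.00027120106047953473)]
```

Triangulation puts the post top at tester (-0.126, +0.003, 0.112), under the gripper, so I'll descend.

```bash
python3 -m handwheel '[[-0.04,0.7,0.03,0,0,0],[-0.04,1.5,0.03,0,0,0],[-0.04,2.2,0.03,0,0,0],[-0.04,2.8,0.03,0,0,0],[-0.04,2.8,0.03,0,0,0]]'
python3 -m handwheel '[[0,0,0,0,0,0],[0,0,0,0,0,0],[0,0,0,0,0,0],[0,0,0,0,0,0],[0,0,0,0,0,0]]' -1
python3 - <<'E'
from h import *
need(-.126,.002,.071); c=snap('wrist','w11'); c=snap('scene','s11')
E
```

```text
clock: 13.4
eef_pos: [0.5043, -0.0371, 0.0703]
tool_rot: [-0.705, -0.048, 0.05, 0.706]
ft_force: [-0.7, 1.1, 0.3]
grip_width: 0.0598
clock: 14.02
eef_pos: [0.506, -0.0382, 0.0726]
tool_rot: [0.706, 0.05, -0.048, -0.705]
ft_force: [-0.1, -4.8, 5.4]
grip_width: 0.0248
now T [-0.1262  0.0016  0.0726] shift units [0.01 0.06 0.01] turn [0.01 0.   0.01] f [-0.1 -4.8  5.4] w 0.0248 t 14.03
```

View pics/w11.png

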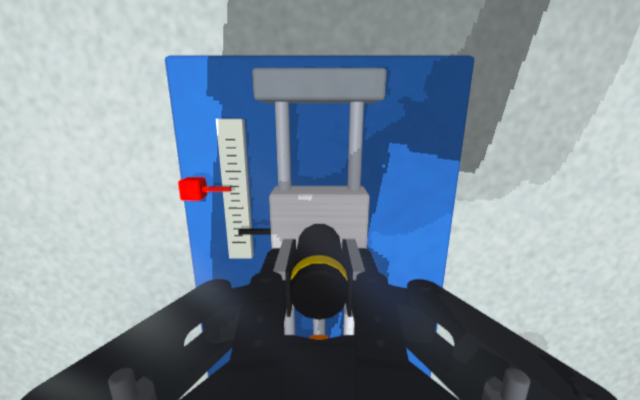

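The post is gripped (24.8 mm). The pointer is at about (255,232) and the mark line at (218,188). Next I'll measure the gap in several views.

```bash
cat > gap.py <<'E'
from h import *
import sys
def gap(n,mroi,proi):
    c=load(n); im=c['color']; hsv=cv2.cvtColor(im,cv2.COLOR_RGB2HSV)
    x0,y0,x1,y1=mroi; a=hsv[y0:y1,x0:x1]; m=((a[...,0]<8)|(a[...,0]>172))&(a[...,1]>120)
    ys,xs=np.nonzero(m); wt=a[ys,xs,1].astype(float)
    mu,mv=np.average(xs,weights=wt)+x0,np.average(ys,weights=wt)+y0
    x0,y0,x1,y1=proi; v=im[y0:y1,x0:x1].astype(float).max(2); w=np.clip(90-v,0,None); yy,xx=np.mgrid[y0:y1,x0:x1]
    pu,pv=(xx*w).sum()/w.sum(),(yy*w).sum()/w.sum()
    M,P=Tm(onz(c,mu,mv,.036)),Tm(onz(c,pu,pv,.036))
    print(n,'mark px',(mu,mv),'ptr px',(pu,pv),'mark',M.round(4),'ptr',P.round(4),'gap mm',((P-M)[0]*1000).round(2))
if __name__=='__main__':
    gap('w11',(208,180,232,197),(241,225,266,238))
    gap('w9',(192,66,216,86),(232,123,262,137))
    gap('w6',(224,64,242,80),(252,105,275,118))
E
python3 gap.py
python3 - <<'E'
from h import *
im=load('w11')['color'];cv2.imwrite('pics/w11c.png',cv2.resize(im[110:265,160:320,::-1],None,fx=4.5,fy=3.8,interpolation=cv2.INTER_CUBIC))
# yaw check: slide rails in w11 and plate front edge corners
c=load('w11')
for p in [(166,57),(472,57)]: print(Tm(onz(c,*p,.025)))
E
```

```text
w11 mark px (np.float64(218.7587561851169), np.float64(188.5210051421364)) ptr px (np.float64(252.7565127294257), np.float64(230.95115452930727)) mark [-0.1556 -0.0614  0.036 ] ptr [-0.1264 -0.0414  0.036 ] gap mm 29.15
w9 mark px (np.float64(202.97104294478527), np.float64(75.97021472392638)) ptr px (np.float64(246.85356154910096), np.float64(129.5902489626556)) mark [-0.1543 -0.0612  0.036 ] ptr [-0.1262 -0.0394  0.036 ] gap mm 28.05
w6 mark px (np.float64(232.30177300687492), np.float64(71.50591002291641)) ptr px (np.float64(263.44667571234737), np.float64(111.11858887381275)) mark [-0.1542 -0.0618  0.036 ] ptr [-0.1261 -0.04    0.036 ] gap mm 28.09
[-0.23417883 -0.08925429  0.025     ]
[-0.23428027  0.09474198  0.025     ]
```

View pics/w11c.png

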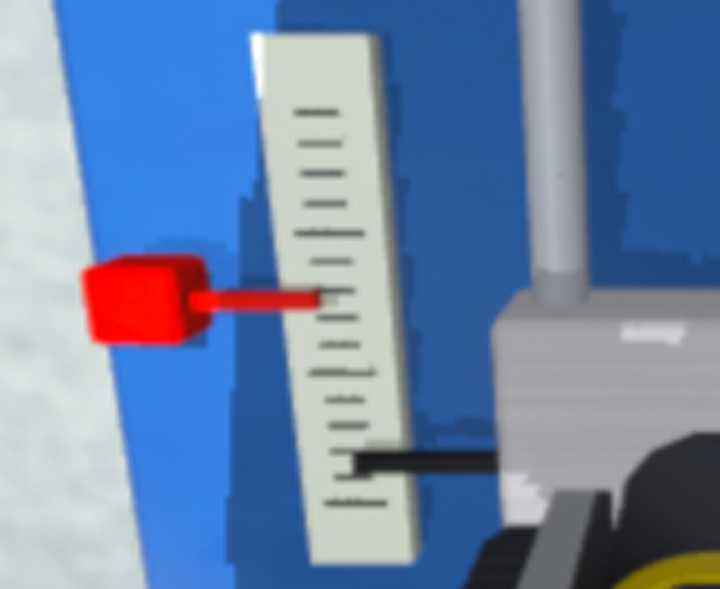

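```bash
python3 -m handwheel '[[-0.2,0,0,0,0,0],[-0.4,0,0,0,0,0],[-0.6,0,0,0,0,0],[-0.8,0,0,0,0,0],[-1,0,0,0,0,0]]'
python3 -m handwheel '[[-0.05,0,0,0,0,0],[-0.1,0,0,0,0,0],[-0.14,0,0,0,0,0],[-0.14,0,0,0,0,0],[-0.14,0,0,0,0,0]]'
python3 - <<'E'
from h import *
need(-.1545,.002,.071); im=snap('wrist','w12')['color']; s=snap('scene','s12')
cv2.imwrite('pics/w12c.png',cv2.resize(im[110:265,160:320,::-1],None,fx=4.5,fy=3.8,interpolation=cv2.INTER_CUBIC))
cv2.imwrite('pics/s12c.png',cv2.resize(s['color'][155:300,245:375,::-1],None,fx=4,fy=4,interpolation=cv2.INTER_CUBIC))
E
```

```text
clock: 14.75
eef_pos: [0.4843, -0.0412, 0.0726]
tool_rot: [0.706, 0.052, -0.047, -0.705]
ft_force: [8.3, -2.5, -1.5]
grip_width: 0.0247
clock: 15.38
eef_pos: [0.4809, -0.0417, 0.0726]
tool_rot: [0.706, 0.052, -0.047, -0.705]
ft_force: [8.4, -3.6, -1.4]
grip_width: 0.0246
now T [-0.1516  0.0017  0.0726] shift units [-0.12  0.06  0.01] turn [0.01 0.   0.04] f [ 8.4 -3.6 -1.4] w 0.0246 t 15.38
```

View pics/w12.png

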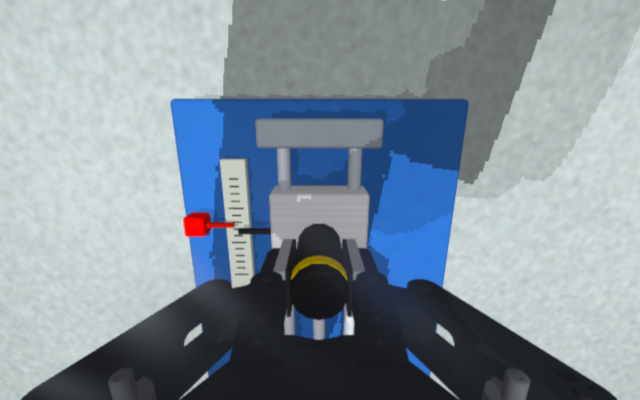

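View pics/w12c.png

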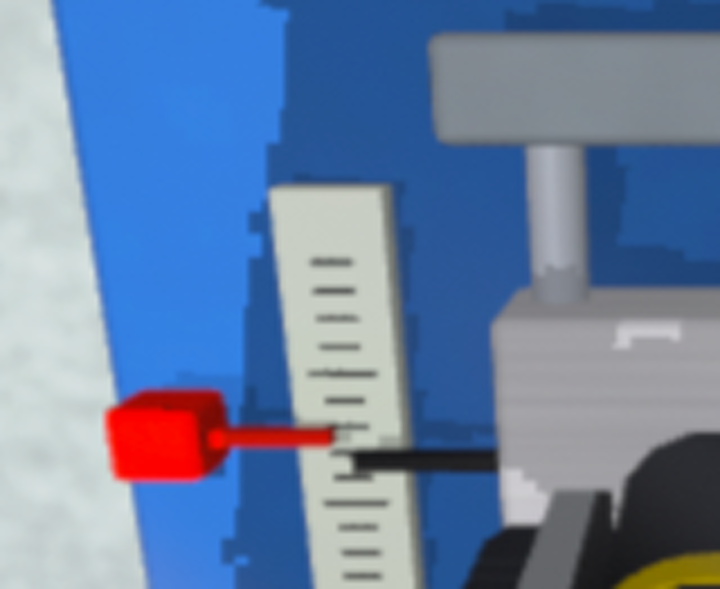

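View pics/s12c.png

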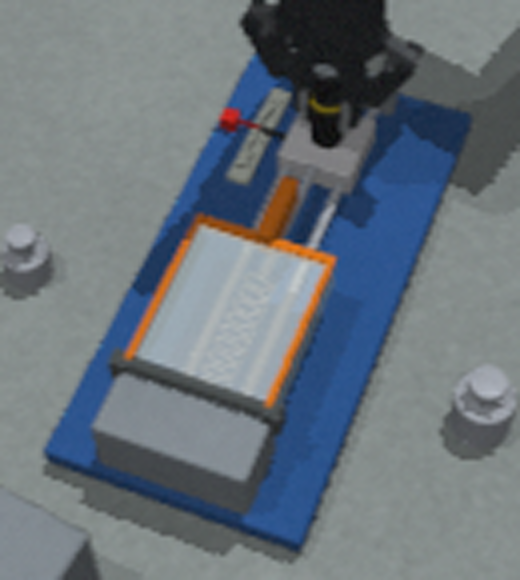

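The slide is gripped and out about 25 mm. The mark line at crop row 436 is ahead of the pointer at row 460, so there are a few mm left.

```bash
python3 -c "
from gap import *
gap('w12',(213,217,234,233),(241,225,266,238))"
```

```text
w12 mark px (np.float64(222.8211863110114), np.float64(224.51624419850054)) ptr px (np.float64(253.1350007313149), np.float64(230.6309784993418)) mark [-0.1561 -0.0611  0.036 ] ptr [-0.1518 -0.0412  0.036 ] gap mm 4.33
```

```bash
python3 -m handwheel '[[-0.06,0,0,0,0,0],[-0.12,0,0,0,0,0],[-0.17,0,0,0,0,0],[-0.17,0,0,0,0,0],[-0.17,0,0,0,0,0]]'
python3 - <<'E'
from gap import *
need(-.1555,.002,.071); im=snap('wrist','w13')['color']; s=snap('scene','s13')
cv2.imwrite('pics/w13c.png',cv2.resize(im[110:265,160:320,::-1],None,fx=4.5,fy=3.8,interpolation=cv2.INTER_CUBIC))
gap('w13',(213,222,234,239),(241,225,266,238))
cv2.imwrite('pics/s13c.png',cv2.resize(s['color'][165:215,285:350,::-1],None,fx=10,fy=10,interpolation=cv2.INTER_CUBIC))
E
```

```text
clock: 16.1
eef_pos: [0.4769, -0.0422, 0.0726]
tool_rot: [0.706, 0.052, -0.046, -0.705]
ft_force: [8.7, -2.8, -1.8]
grip_width: 0.0249
now T [-0.1557  0.0017  0.0726] shift units [0.01 0.06 0.01] turn [0.01 0.   0.05] f [ 8.7 -2.8 -1.8] w 0.0249 t 16.1
w13 mark px (np.float64(222.95533718527267), np.float64(230.08240900847707)) ptr px (np.float64(252.73334288580025), np.float64(230.56655681329704)) mark [-0.1562 -0.0613  0.036 ] ptr [-0.1559 -0.0414  0.036 ] gap mm 0.31
```

View pics/w13c.png

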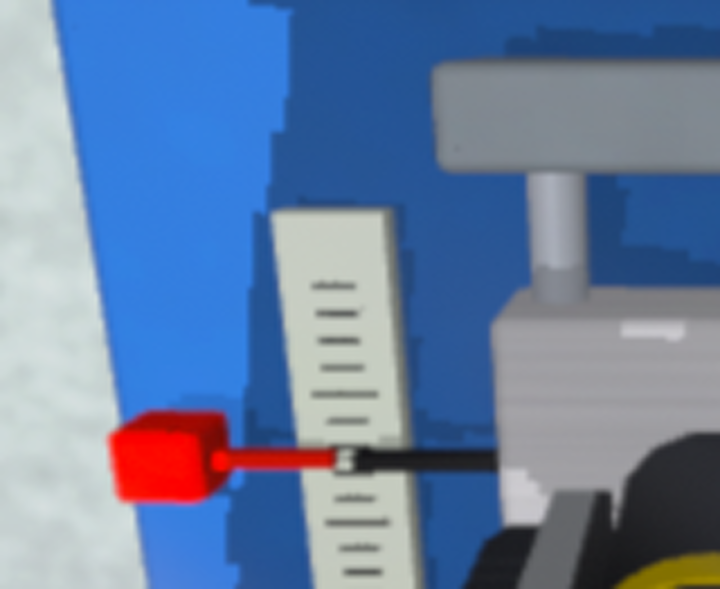

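View pics/s13c.png

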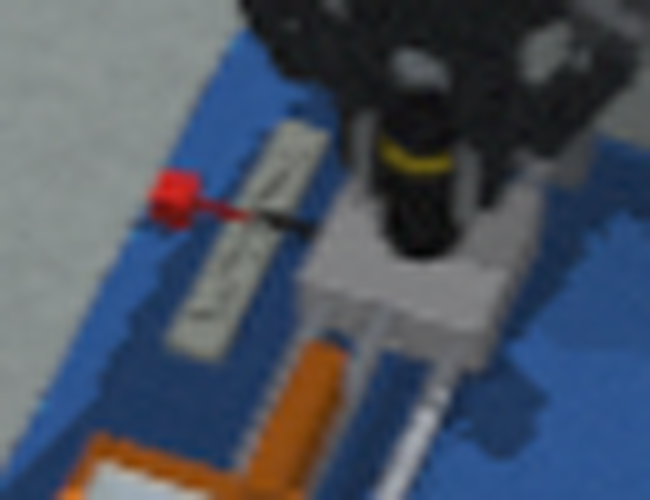

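The two lines are collinear in both views, with a gap of about 0.3 mm. I'll hold, check that it stays still, and hand in.

```bash
python3 -m handwheel '[[0,0,0,0,0,0],[0,0,0,0,0,0],[0,0,0,0,0,0],[0,0,0,0,0,0],[0,0,0,0,0,0]]'
python3 - <<'E'
from gap import *
need(-.1555,.002,.071); snap('wrist','w14'); snap('scene','s14')
gap('w14',(213,222,234,239),(241,225,266,238))
a,b=load('s10')['color'],load('s14')['color']
for f in ('s10','s14'):
    h=cv2.cvtColor(load(f)['color'],cv2.COLOR_RGB2HSV); m=cv2.inRange(h,(8,130,80),(22,255,255)); m[:205]=0;m[260:]=0;m[:,:270]=0;m[:,335:]=0
    ys,xs=np.nonzero(m); print(f,len(xs),xs.mean(),ys.mean())
bot.job_done()
E
```

```text
clock: 16.82
eef_pos: [0.4769, -0.0422, 0.0726]
tool_rot: [0.706, 0.052, -0.047, -0.705]
ft_force: [7.7, -3.5, -1.5]
grip_width: 0.0248
now T [-0.1557  0.0017  0.0726] shift units [0.01 0.06 0.01] turn [0.01 0.01 0.05] f [ 7.7 -3.5 -1.5] w 0.0248 t 16.82
w14 mark px (np.float64(222.95270612038442), np.float64(230.0831647277019)) ptr px (np.float64(252.73637406769936), np.float64(230.57056798623063)) mark [-0.1562 -0.0613  0.036 ] ptr [-0.1559 -0.0414  0.036 ] gap mm 0.31
s10 282 307.38652482269504 223.1595744680851
s14 286 307.0174825174825 223.11888111888112
the job is handed in; nothing more can be done
```

I pinched the guard's tab and lowered it at about 0.4 rad/s until it rested on its stop. There the gripper stalled and the upward force rose to 15 N. I then let go of the tab, gripped the black post and pulled the slide out about 29 mm to the red mark. I handed the job in at about 17 s, still holding the post.

**Last checks:**
- **Pointer and mark:** the wrist camera showed them 0.3 mm apart, unchanged over the last 0.7 s. The gripper was not moving and was pulling against about 8 N from the spring.
- **Guard:** in the scene camera its edge was within half a pixel of where it was just after closing, so it is still closed.
- **Mark:** the gripper never came near the red mark, and its measured position stayed within about 2 mm. That is the accuracy of the calibration.
- **Bystanders:** I did not measure these again at the end, but the gripper never went near them.

**One disagreement:** the estimates of how far to pull differed by about 1 mm between views (28.0 to 29.2 mm). I settled it by measuring the remaining gap again once the slide was near the mark.

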